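# Put the reference bar away in its hinged case

### The arm

A 6-joint arm with a two-finger parallel gripper is mounted at the origin on the work surface. World frame = base frame: x ahead of the robot, y to its left, z up, the work surface at z = 0. Lengths are in m, angles in rad, forces in N, time in s.
With the tool pointing down it reaches from about 0.225 to 0.875 m from the base axis. Payload 3.4 kg.
Tool frame: the origin (TCP) lies between the finger pads; the fingertips stand 11 mm ahead of it and the grasp point (between the pads) lies 8 mm behind it; z points along the fingers, y is the line along which they close (so a half turn about z gives the same grasp; the last joint's range is limited). The gripper opens to 85 mm and grips with 20 to 120 N. Pads are 22 mm wide; open, the fingers measure 114 mm over their backs; the gripper's body (76 mm by 85 mm) begins 54 mm behind the grasp point. The pads swing forward as they close: fully open they stand 13 mm farther back than shut.
Start: joints at [-0.121, 0.276, 1.505, -0, 1.361, -0.121], TCP at [0.575, -0, 0.206] pointing down, gripper open.
Joint ranges: [-2.89, 2.89], [-0.75, 2.08], [0.22, 2.7], [-1.18, 4.32], [0.11, 2.71], [-2.7, 2.7]. Speed limits (rad/s): [2.57, 2.57, 3.14, 3.14, 3.14, 3.14].

### API

Orientations are given as a unit quaternion [w, x, y, z].
In Python, from rig import sensors, eyes, manip gives the robot as it stands.
- The arm moves only by the tool drive_tool, never from a script. Its argument "deltas" is a list of rows, each an object with "linear": the shift along the world's x, y, z in mm, a list of three; "twist": the turn about the world's z in degrees; "claw": the opening, from 0 (shut) to 1 (fully open). In form: [{"linear": [tx, ty, tz], "twist": twist, "claw": claw}, ...]. A call has 1 to 12 rows; each row is the pose to reach, as a shift and turn from the pose commanded when the call began; what a row does not reach only later rows make up. A row lasts 1/12 s, in which the tool goes at most 41.7 mm and 7.16 degrees, less where a joint would pass 70% of its speed; a pose out of reach is approached as far as the arm can. A call with a gripper value outside its range is refused whole. The fingers move at their own pace and stop on an object; "squeeze" is the grip in N (left out, the last holds). Time passes only in rows, so rows that repeat a pose let the fingers close. It gives the time, the measured TCP pose, the force, the opening and the grip force at its end, in the units of the state.
- sensors.get_state(): the state, without advancing time (a new reading comes with each control period).
- eyes.get_image(name): name is "scene" or "side" or "wrist"; returns the picture (400x640x3 uint8, red, green, blue); there is no depth.
- eyes.camera_model(name): a dict with "intrinsics" (3x3 intrinsics, pixels), "R" (3x3) and "t" (3): a world point X has camera coordinates R X + t. Camera axes: x right, y down, z forward; pixel columns grow to the right and rows downward; lengths in m; the calibration is good to about 2 mm. A picture is of the moment at which its call begins: read the wrist's pose just before it. camera_model takes no time and is no camera call; for the wrist camera it gives the pose at the moment of the call.
- manip.sign_off(): hands the job in; it is judged then, once.
The state is a dict: "clock": time; "qpos": joint angles; "qd": joint speeds; "effort": joint torques, N m; "position": TCP position; "ee_rot": TCP orientation; "contact_force": force on the tool from outside, world axes, zero at the start; "moment": the same for the moment, N m; "width": finger opening in m; "gripper_force": force on a finger pad.
Only numpy, scipy, OpenCV 4.12 (cv2) and the standard library are available. Lean on these libraries where they do the work, as an engineer would, in place of code of your own. Each camera call takes 0.05 s, during which the arm holds its last target. There are 200 camera calls.

### The job

The aluminium reference bar lies at the bottom of the rack, under a stack of three slide boxes. Open the hinged case, draw the bar out from under the boxes so that they settle down in the rack still neatly stacked (do not take the boxes off), lay the bar level and fully home in the case's pocket, between the fixed stop and the spring jaw, and shut the lid fully. Leave the other things on the bench where they are.

Things in the scene. Friction and masses are not known exactly. Their poses are not given: they have to be found in the camera images.
- case: Grey plastic clamshell case, fixed to the bench: 138 (x) by 92 (y) by 30 mm high without its lid, walls 4 mm, floor 5 mm. Origin: centre of its underside. The lid's tab is at the front (-x), the hinge along the +x rim, top 30 mm up. Inside, a rubber pocket for the bar runs along x. The middle 54 mm (x) is open to the floor, 27 mm free on each side of the bar for fingers.
- pocket (a point): Where the middle of the seated bar's underside lies: centre of the pocket, 10 mm above the bench, on top of the rests. Axes as the case. Two rests (18 mm long) are centred 36 mm either side in x, with side guides 34 mm apart, their tops 18 mm above the bench.
- stop_edge (a point): Middle of the upper edge of the pocket's fixed end stop: its face is at x = -48 mm in the case, its top 18 mm above the bench.
- jaw_face (a point): Middle of the upper edge (28 mm up) of the spring jaw's face, opposite the stop: steel plate 40 mm wide that slides along the case's x. Free, it is at x = +45 mm, 93 mm from the stop (bar: 96). Takes 2.4 N plus 0.4 N/mm, travel 12 mm. To load: hold the bar with its underside between 18 and 28 mm up, push it endwise against the jaw till its other end clears the stop, lower.
- case_hinge (a point): Middle of the lid's hinge axis: 69 mm to the case's +x, 30 mm above the bench. The axis runs along the case's y.
- lid_tab (a point): Grip point on the lid's front tab. Tab: 22 mm wide (along the case's y), 30 long, 6 thick, sticking out of the lid's front edge; this point is 18 mm out from that edge, 12 mm from the tab's free end, mid-thickness, 156 mm from the hinge axis, 33.5 mm above the bench when shut, free space below. It moves and turns with the lid.
- lid (a joint): Lid angle in rad: 0 shut, 1.85 fully open (stop), opening upward and over to the case's +x. A stiff friction hinge (0.16 N m): it stays where it is left. The lid is a shell 138 by 92 mm, 14 mm high above the hinge axis; a pad inside comes down to 24 mm above the bench, so it cannot shut over an unseated bar (seated, the bar's top is 22 mm up). Starts shut or slightly ajar.
- rack: Steel rack fixed to the bench, no floor: back and side walls and two front posts, 44 mm high, 84 wide (y), x from -36 to +35 mm; inside 61 by 76 mm. The posts leave a 42 mm gap at the front (-x), through which the bar's front end sticks out; the bar passes it, the boxes do not. Origin: at bench level, in the middle under the stack.
- bar: Plain aluminium bar, 96 long (its x) by 30 wide (y) by 12 mm thick, about 93 g. Origin: centre of its underside. At the start it lies on the bench under the stack, along the rack's x, its front end 70 mm from the rack's origin (34 mm out of the posts); draw it to the rack's -x by at least 62 mm to clear them. Either way round in the case will do.
- bar_mid (a point): Centre of the bar.
- box1: White slide box, 56 (x) by 70 (y) by 14 mm, about 90 g, lowest of the three; it rests on the bar. Origin: centre of its underside.
- box2: The same, in the middle of the stack.
- box3: The same, on top of the stack; its top is 54 mm above the bench at the start.
- jar: Small jar, 44 mm across, 50 mm high, bystander. Origin under its centre.
- spoon: Metal spoon, 120 mm long, lying, bystander.
- dish: Clear round dish, 60 mm across, 15 mm high, bystander.
- beaker: Glass beaker, 64 mm across, 80 mm high, bystander.
- flask: Bottle with a blue cap, 56 mm across, 100 mm high, bystander.
- marker: White marker pen, 12 mm thick, 122 mm long, lying, bystander.
Not all that is in view belongs to the job. Of the things shaped like the bar, the aluminium one is meant. Leave any turquoise look-alike of the box3 alone.

How it is judged:
On the way, in this order (a step that is already met when the one before it is completed fails the run):
1. the lid is open past 80 degrees (value of joint lid above 1.4 rad), for 0.2 s.
2. the bar is out of the rack and seated level in the pocket, released, with the lid open (z of bar_mid in the frame of pocket between 0.003 and 0.0095 m and y of bar_mid in the frame of pocket between -0.005 and 0.005 m and x of bar_mid in the frame of pocket between -0.004 and 0.004 m and angle between the x axis of bar and the x axis of case, either way round below 0.08 rad and value of joint lid above 1 rad and contact force between the fingers and bar below 0.1 N), for 0.2 s.
At the end, for the whole second after the job is handed in: Lid shut (within 0.04 rad). Bar at rest in the pocket: within 5 mm across, 4 mm along and 0.08 rad, its centre 3 to 9.5 mm above the rests (6 when seated). The boxes stacked flat in their old order on the bench in the rack, level within 0.12 rad, within 12 mm of its middle (z of bar_mid in the frame of pocket between 0.003 and 0.0095 m and y of bar_mid in the frame of pocket between -0.005 and 0.005 m and x of bar_mid in the frame of pocket between -0.004 and 0.004 m and angle between the x axis of bar and the x axis of case, either way round below 0.08 rad and value of joint lid below 0.04 rad and linear speed of bar below 0.02 m/s and angle between each of box1, box2, box3's own z axis and vertical below 0.12 rad and x of box1 in the frame of rack between -0.012 and 0.012 m and y of box1 in the frame of rack between -0.012 and 0.012 m and height (world z) of box1 between -0.004 and 0.006 m and x of box2 in the frame of rack between -0.012 and 0.012 m and y of box2 in the frame of rack between -0.012 and 0.012 m and height (world z) of box2 between 0.01 and 0.02 m and x of box3 in the frame of rack between -0.012 and 0.012 m and y of box3 in the frame of rack between -0.012 and 0.012 m and height (world z) of box3 between 0.024 and 0.034 m); the robot touches nothing.
It fails at once if a slide box is taken off, toppled or shifted (more than 35 mm from its start, or tipped more than 0.5 rad) (distance of any of box1, box2, box3 from where it was at the start of the episode above 0.035 m or angle between any of box1, box2, box3's own z axis and vertical above 0.5 rad).
It fails at once if a bystander is shifted more than 30 mm (distance of any of jar, spoon, dish, beaker, flask, marker from where it was at the start of the episode above 0.03 m).
It also fails if it takes over 72 s, if anything falls off the work surface, if the arm or the gripper's body presses on something with over 40 N, if the wrist force passes 120 N, or if a joint passes its speed limit or range.

## Working session

There is one attempt and no reset: what is moved stays moved. The work goes in short steps, Python scripts to look and compute and a tool call to move; the robot and the scene stay as the last step left them, time stands still between calls to the robot, and variables do not carry over. Pictures are saved under pics/ and viewed, at most 10 in all, crops included, and the job is handed in when it is done.

Besides the shell and the picture viewer there is one more tool, called after ">>>" by a JSON object that holds its "name" and its "arguments", one argument or row to a line. drive_tool: Moves the arm, as the interface text tells. Its arguments: {"type":"object","properties":{"deltas":{"type":"array","items":{"type":"object","properties":{"linear":{"type":"array","items":{"type":"number"}},"twist":{"type":"number"},"claw":{"type":"number"}}}},"squeeze":{"type":"number"}},"required":["deltas"]}

```bash
mkdir -p pics; python3 - <<'E'
from rig import sensors, eyes
import cv2
for n in("scene","side"):
    cv2.imwrite(f"pics/{n}0.png",eyes.get_image(n)[:,:,::-1])
    m=eyes.camera_model(n);print(n,m)
s=sensors.get_state();print({k:s[k] for k in("clock","position","ee_rot","width")})
E
```

```text
scene {'intrinsics': array([[391.53352263,   0.        , 314.04705845],
       [  0.        , 391.53352263, 198.76138739],
       [  0.        ,   0.        ,   1.        ]]), 'R': array([[-0.08780232,  0.99613144,  0.00359353],
       [ 0.57842066,  0.05392024, -0.81395464],
       [-0.81099957, -0.06938854, -0.58091732]]), 't': array([ 0.06356812, -0.28096656,  1.56756287])}
side {'intrinsics': array([[431.11538229,   0.        , 315.57761356],
       [  0.        , 431.11538229, 201.64883248],
       [  0.        ,   0.        ,   1.        ]]), 'R': array([[-0.99034451, -0.13843027,  0.00740354],
       [-0.09527945,  0.64090255, -0.76168612],
       [ 0.10069547, -0.75503708, -0.64790388]]), 't': array([0.55942815, 0.09343926, 1.1061934 ])}
{'clock': 0.1, 'position': array([5.74463616e-01, 6.47108771e-05, 2.05212015e-01]), 'ee_rot': array([-6.66347495e-04,  7.07105072e-01,  7.07107983e-01, -5.22378833e-04]), 'width': 0.08516253893018359}
```

View pics/scene0.png

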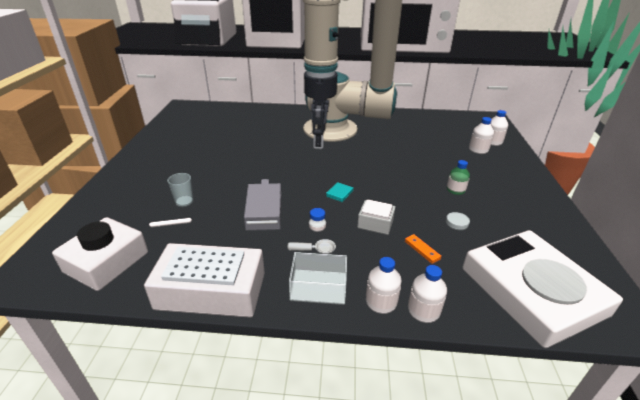

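View pics/side0.png

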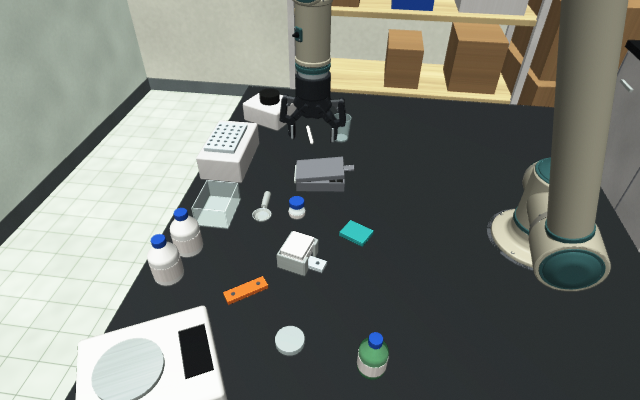

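The scene view shows the case at about (263,205) with its tab at (265,183), and the rack with the boxes at (378,217). The turquoise decoy is at (340,191) and the jar at (317,220). The side view shows the case at (320,175) with its tab at (349,168), the rack at (298,250) and the bar end at (317,265). I'll enlarge these areas for corner picking.

```bash
cat > h.py <<'E'
import numpy as np, cv2
from rig import sensors, eyes
def ray(m,u,v):
    R,t,K=np.array(m["R"]),np.array(m["t"]),np.array(m["intrinsics"])
    return -R.T@t, R.T@np.linalg.solve(K,[u,v,1.])
def onz(m,u,v,z):
    c,d=ray(m,u,v); return c+d*(z-c[2])/d[2]
def tri(m1,p1,m2,p2):
    c1,d1=ray(m1,*p1);c2,d2=ray(m2,*p2)
    s=np.linalg.lstsq(np.c_[d1,-d2],c2-c1,rcond=None)[0]
    a,b=c1+s[0]*d1,c2+s[1]*d2
    return (a+b)/2,np.linalg.norm(a-b)
def proj(m,X):
    q=np.array(m["intrinsics"])@(np.array(m["R"])@X+m["t"]); return q[:2]/q[2]
E
python3 - <<'E'
import cv2,numpy as np
a=cv2.imread("pics/scene0.png");b=cv2.imread("pics/side0.png")
f=lambda i,x,y:cv2.resize(i[y:y+60,x:x+80],(400,300),interpolation=cv2.INTER_CUBIC)
cv2.imwrite("pics/crop0.png",np.vstack([np.hstack([f(a,225,175),f(a,335,185)]),np.hstack([f(b,285,140),f(b,260,222)])]))
E
```

```text
(no output)
```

View pics/crop0.png

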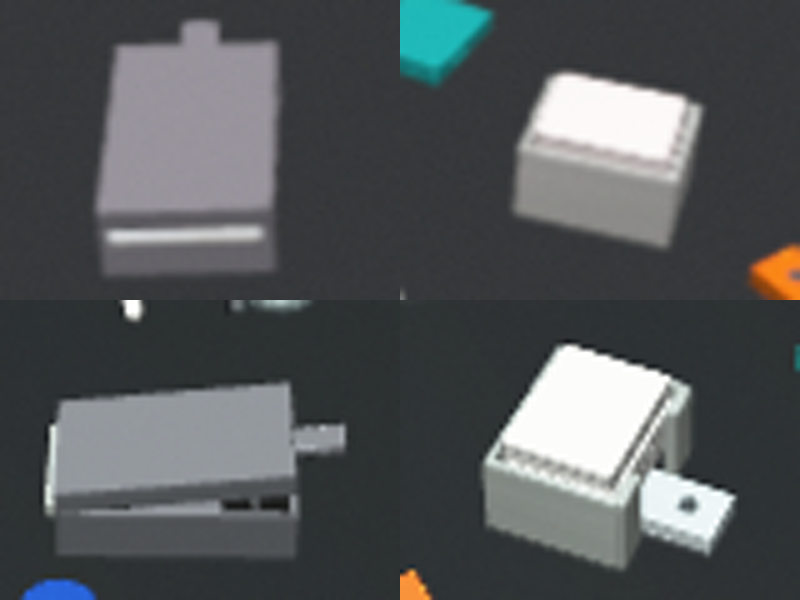

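The crops show these full-frame pixels:
- **Case:** in the scene view, bottom rear corners (245.4,230) and (280,229.4), lid front corners (248.6,184) and (280.6,183.4), tab end (265,179.5). In the side view, bottom corners (296.4,191) and (344.4,191), tab end (354,167).
- **Lid:** slightly ajar.
- **Bar end:** (327,261) in the side view.

```bash
python3 - <<'E'
from h import *
np.set_printoptions(precision=4,suppress=True)
A,B=eyes.camera_model("scene"),eyes.camera_model("side")
a1=lambda x,y:(225+x/5-.4,175+y/5-.4)
a2=lambda x,y:(335+(x-400)/5-.4,185+y/5-.4)
b1=lambda x,y:(285+x/5-.4,140+(y-300)/5-.4)
b2=lambda x,y:(260+(x-400)/5-.4,222+(y-300)/5-.4)
print("case bot +x",onz(A,*a1(102,275),0),onz(A,*a1(275,272),0))
print("case bot +y",onz(B,*b1(57,555),0),onz(B,*b1(297,555),0))
print("lid hinge top corners",onz(A,*a1(97,213),.044),onz(A,*a1(275,209),.044))
print("lidfront +y top",tri(A,a1(278,42),B,b1(290,383)),"-y?")
print("tab end",tri(A,a1(200,20),B,b1(345,430)), "tab +y corner", tri(A,a1(218,22),B,b1(345,448)))
for n,p in dict(ll=(565,345),l2=(678,378),l3=(612,487),l4=(500,455)).items(): print("box3",onz(B,*b2(*p),.054))
for p in [(565,72),(690,97),(672,160),(535,135)]: print("box3 scene",onz(A,*a2(*p),.054))
print("rack scene bot",onz(A,*a2(514,212),0),onz(A,*a2(668,246),0))
print("rack scene top",onz(A,*a2(520,150),.044),onz(A,*a2(675,186),.044),onz(A,*a2(703,106),.044))
print("rack side bot",onz(B,*b2(488,527),0),onz(B,*b2(627,569),0))
print("bar top",[onz(B,*b2(*p),.012) for p in[(736,496),(708,543),(645,525),(668,475)]], "dot", onz(B,*b2(688,505),.012))
# bystanders
print("turq",onz(B,356,233,.014),"jar",onz(A,317,228,0),"spoon",onz(A,312,246,.005))
E
```

```text
case bot +x [ 0.6476 -0.1937  0.    ] [ 0.6365 -0.1012  0.    ]
case bot +y [ 0.6362 -0.1011  0.    ] [ 0.4988 -0.1216  0.    ]
lid hinge top corners [ 0.6493 -0.1915  0.044 ] [ 0.6373 -0.099   0.044 ]
lidfront +y top (array([ 0.518 , -0.1251,  0.0924]), np.float64(0.043489187073838656)) -y?
tab end (array([ 0.4782, -0.1689,  0.057 ]), np.float64(0.0006191969664303422)) tab +y corner (array([ 0.4766, -0.1579,  0.0539]), np.float64(0.0021464714942897784))
box3 [0.605  0.1176 0.054 ]
box3 [0.5478 0.1319 0.054 ]
box3 [0.5676 0.2049 0.054 ]
box3 [0.6216 0.193  0.054 ]
box3 scene [0.5505 0.1329 0.054 ]
box3 scene [0.5677 0.1999 0.054 ]
box3 scene [0.6244 0.1864 0.054 ]
box3 scene [0.6096 0.1158 0.054 ]
rack scene bot [0.6086 0.1084 0.    ] [0.6295 0.1901 0.    ]
rack scene top [0.6102 0.1086 0.044 ] [0.6334 0.1885 0.044 ] [0.5615 0.2086 0.044 ]
rack side bot [0.6305 0.1906 0.    ] [0.561  0.2064 0.    ]
bar top [array([0.515 , 0.1647, 0.012 ]), array([0.5244, 0.1954, 0.012 ]), array([0.5551, 0.1888, 0.012 ]), array([0.5489, 0.1561, 0.012 ])] dot [0.5368 0.1736 0.012 ]
turq [0.4525 0.0624 0.014 ] jar [ 0.623  -0.0009  0.    ] spoon [ 0.7013 -0.0072  0.005 ]
```

>>> {"name": "drive_tool", "arguments": {
  "deltas": [
    {"linear": [-85, -168, -80], "twist": -82, "claw": 0.6},
    {"linear": [-85, -168, -80], "twist": -82, "claw": 0.6},
    {"linear": [-85, -168, -80], "twist": -82, "claw": 0.6},
    {"linear": [-85, -168, -80], "twist": -82, "claw": 0.6},
    {"linear": [-85, -168, -80], "twist": -82, "claw": 0.6},
    {"linear": [-85, -168, -80], "twist": -82, "claw": 0.6},
    {"linear": [-85, -168, -80], "twist": -82, "claw": 0.6},
    {"linear": [-85, -168, -80], "twist": -82, "claw": 0.6},
    {"linear": [-85, -168, -80], "twist": -82, "claw": 0.6},
    {"linear": [-85, -168, -80], "twist": -82, "claw": 0.6},
    {"linear": [-85, -168, -80], "twist": -82, "claw": 0.6},
    {"linear": [-85, -168, -80], "twist": -82, "claw": 0.6}
  ],
  "squeeze": 30
}}

```text
clock: 1.1
position: [0.4897, -0.1679, 0.1256]
ee_rot: [-0.0, 0.998, 0.067, -0.0]
contact_force: [0.1, -0.3, -0.0]
width: 0.0514
gripper_force: 0.0
```

```bash
python3 - <<'E'
from h import *
m=eyes.camera_model("wrist");im=eyes.get_image("wrist")
cv2.imwrite("pics/w1.png",im[:,:,::-1])
s=sensors.get_state();print(s["clock"],s["position"],s["ee_rot"],s["width"])
for n,X in dict(tab=(.4892,-.1683,.0537),end=(.4774,-.1702,.0555)).items(): print(n,proj(m,np.array(X)))
print(m)
E
```

```text
1.15 [ 0.48967286 -0.16789528  0.12561913] [-2.09434221e-04  9.97732130e-01  6.73081169e-02 -4.13065950e-04] 0.051279924381266016
tab [315.96049248 201.40078675]
end [316.28158998 214.66409463]
{'intrinsics': array([[285.73897091,   0.        , 316.56442784],
       [  0.        , 285.73897091, 200.30539226],
       [  0.        ,   0.        ,   1.        ]]), 'R': array([[ 1.35463586e-01, -9.90782107e-01, -6.58104126e-04],
       [-9.36612228e-01, -1.28273835e-01,  3.26041957e-01],
       [-3.23120955e-01, -4.35504243e-02, -9.45355070e-01]]), 't': array([-0.23351812,  0.42006602,  0.4551257 ])}
```

View pics/w1.png

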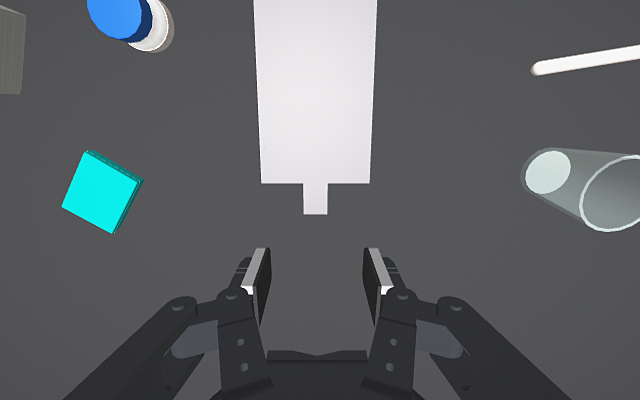

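The wrist view shows the tab end at (315,214), within 1 px of the prediction. The case model is confirmed, so I'm descending on the tab and pinching it.

>>> {"name": "drive_tool", "arguments": {
  "deltas": [
    {"linear": [-1, -1, -35], "twist": 0, "claw": 0.6},
    {"linear": [-1, -1, -60], "twist": 0, "claw": 0.6},
    {"linear": [-1, -1, -70], "twist": 0, "claw": 0.6},
    {"linear": [-1, -1, -70], "twist": 0, "claw": 0.6},
    {"linear": [-1, -1, -70], "twist": 0, "claw": 0.1},
    {"linear": [-1, -1, -70], "twist": 0, "claw": 0.1},
    {"linear": [-1, -1, -70], "twist": 0, "claw": 0.1},
    {"linear": [-1, -1, -70], "twist": 0, "claw": 0.1},
    {"linear": [-1, -1, -70], "twist": 0, "claw": 0.1},
    {"linear": [-1, -1, -70], "twist": 0, "claw": 0.1}
  ],
  "squeeze": 25
}}

```text
clock: 1.98
position: [0.4894, -0.1692, 0.0567]
ee_rot: [0.0, 0.998, 0.07, 0.001]
contact_force: [-0.5, -0.1, 0.5]
width: 0.0089
gripper_force: 0.0
```

```bash
python3 - <<'E'
import numpy as np
# arc deltas in mm rel. to theta0=0.13
f=lambda t:np.array([-156*np.cos(t)+3.5*np.sin(t),156*np.sin(t)+3.5*np.cos(t)])
c,s=.9907,.1357
for t in np.linspace(.13,1.68,24)[1:]:
    d=f(t)-f(.13); print(round(t,2),np.round([d[0]*c,d[0]*s,d[1]]).astype(int).tolist())
E
```

```text
0.2 [2, 0, 10]
0.26 [5, 1, 21]
0.33 [8, 1, 30]
0.4 [12, 2, 40]
0.47 [16, 2, 50]
0.53 [22, 3, 59]
0.6 [27, 4, 67]
0.67 [34, 5, 76]
0.74 [41, 6, 84]
0.8 [48, 7, 91]
0.87 [56, 8, 98]
0.94 [64, 9, 104]
1.01 [73, 10, 110]
1.07 [82, 11, 115]
1.14 [92, 13, 120]
1.21 [101, 14, 123]
1.28 [111, 15, 127]
1.34 [121, 17, 129]
1.41 [132, 18, 131]
1.48 [142, 19, 132]
1.55 [152, 21, 132]
1.61 [163, 22, 132]
1.68 [173, 24, 131]
```

```bash
python3 - <<'E'
from h import *
a=eyes.get_image("side")[:,:,::-1][135:195,280:370];b=eyes.get_image("wrist")[:,:,::-1]
f=cv2.resize(a,(600,400),interpolation=cv2.INTER_CUBIC)
b=cv2.resize(b[130:330,190:450],(260,200))
c=np.zeros((600,600,3),np.uint8);c[:400]=f;c[400:,:260]=b
cv2.imwrite("pics/c2.png",c)
E
```

```text
(no output)
```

View pics/c2.png

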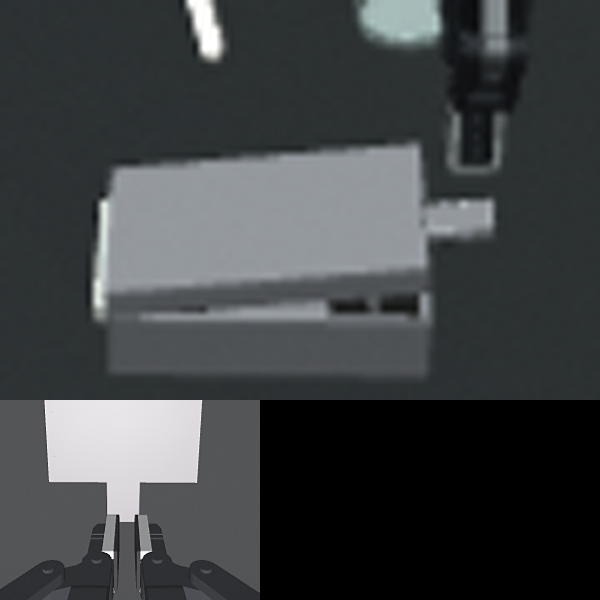

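The tips ended above the tab: in the side view they sit at pixel row 160, against row 168 for the tab. I'll check the heights along the side rays.

```bash
python3 - <<'E'
from h import *
B=eyes.camera_model("side")
f=lambda x,y:(280+x/6.67-.4,135+y/6.67-.4)
def aty(p,y):
    c,d=ray(B,*p);return c+d*(y-c[1])/d[1]
print("tip near",aty(f(475,170),-.163))
print("tab end top/bot",aty(f(494,201),-.17),aty(f(494,233),-.159),aty(f(470,205),-.17))
print("lid front +y top corner",aty(f(428,272),-.122),"bot",aty(f(428,292),-.122))
print(sensors.get_state()["position"],sensors.get_state()["width"])
E
```

```text
tip near [ 0.48703304 -0.163       0.07984343]
tab end top/bot [ 0.47811984 -0.17        0.05967048] [ 0.47674779 -0.159       0.050667  ] [ 0.48832932 -0.17        0.05646481]
lid front +y top corner [ 0.50220465 -0.122       0.05429273] bot [ 0.50167862 -0.122       0.04375585]
[ 0.48918011 -0.16907456  0.0563623 ] 0.008147707537922617
```

```bash
python3 - <<'E'
from h import *
m=eyes.camera_model("wrist"); p=sensors.get_state()["position"]
for dz in (-20,-11,0,8,20,30): print(dz,proj(m,p+[0,0,dz/1e3]),(m["R"]@(p+[0,0,dz/1e3])+m["t"])[2])
for z in (.045,.05,.055): print("tab end",z,proj(m,np.array([.477,-.1702,z])))
c=-m["R"].T@m["t"];print(c)
im=eyes.get_image("wrist")[:,:,::-1]
cv2.imwrite("pics/w2.png",cv2.resize(im[170:320,240:400],(800,750))[:600])
E
```

```text
-20 [315.28362025 224.68108775] 0.2043862750767676
-11 [315.23161485 230.00450023] 0.19587418129205472
0 [315.16157012 237.17446718] 0.18547051111073898
8 [315.10548292 242.91570365] 0.17790420552432754
20 [315.01179731 252.50561401] 0.16655474714471039
30 [314.92338549 261.55568524] 0.15709686516169608
tab end 0.045 [314.4045538  245.69043355]
tab end 0.05 [314.35433154 249.16252597]
tab end 0.055 [314.30161882 252.80679474]
[ 0.57134919 -0.15827021  0.22400584]
```

View pics/w2.png

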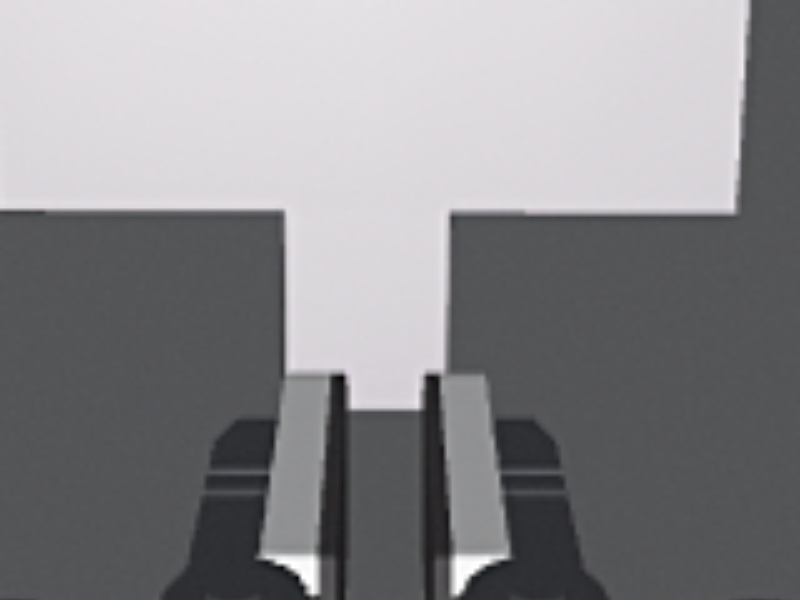

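The wrist and side views agree that the pad tips sit about 25 mm above the reported TCP, not 11 mm below it. In the wrist crop the pad tips are at full-frame row 245. So the fingers are about 36 mm shorter than stated, and I'll go by what I observe. I'll open, descend about 36 mm and close, watching the force.

>>> {"name": "drive_tool", "arguments": {
  "deltas": [
    {"linear": [0, 0, 0], "twist": 0, "claw": 0.6},
    {"linear": [0, 0, 0], "twist": 0, "claw": 0.6},
    {"linear": [0, 0, 0], "twist": 0, "claw": 0.6},
    {"linear": [0, 0, -12], "twist": 0, "claw": 0.6},
    {"linear": [0, 0, -24], "twist": 0, "claw": 0.6},
    {"linear": [0, 0, -36], "twist": 0, "claw": 0.6},
    {"linear": [0, 0, -36], "twist": 0, "claw": 0.1},
    {"linear": [0, 0, -36], "twist": 0, "claw": 0.1},
    {"linear": [0, 0, -36], "twist": 0, "claw": 0.1},
    {"linear": [0, 0, -36], "twist": 0, "claw": 0.1},
    {"linear": [0, 0, -36], "twist": 0, "claw": 0.1},
    {"linear": [0, 0, -36], "twist": 0, "claw": 0.1}
  ]
}}

```text
clock: 3.13
position: [0.4883, -0.1667, 0.0202]
ee_rot: [-0.002, 0.998, 0.069, -0.0]
contact_force: [0.6, 6.3, -1.9]
width: 0.021
gripper_force: 28.4
```

```bash
python3 - <<'E'
from h import *
a=eyes.get_image("side")[:,:,::-1][135:195,280:370];b=eyes.get_image("wrist")[:,:,::-1]
c=np.hstack([cv2.resize(a,(450,300),interpolation=cv2.INTER_CUBIC),cv2.resize(b[170:290,250:390],(350,300))])
cv2.imwrite("pics/c3.png",c)
E
```

```text
(no output)
```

View pics/c3.png

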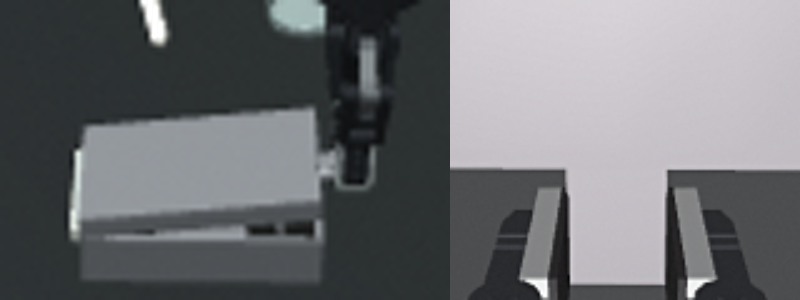

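The grip is on the tab (width 21 mm, 28 N), with the pads only just past it. I'll regrip 6 mm deeper and 2 mm to +y.

>>> {"name": "drive_tool", "arguments": {
  "deltas": [
    {"linear": [0, 2, 0], "twist": 0, "claw": 0.5},
    {"linear": [0, 2, 0], "twist": 0, "claw": 0.5},
    {"linear": [0, 2, -6], "twist": 0, "claw": 0.5},
    {"linear": [0, 2, -6], "twist": 0, "claw": 0.5},
    {"linear": [0, 2, -6], "twist": 0, "claw": 0.1},
    {"linear": [0, 2, -6], "twist": 0, "claw": 0.1},
    {"linear": [0, 2, -6], "twist": 0, "claw": 0.1},
    {"linear": [0, 2, -6], "twist": 0, "claw": 0.1},
    {"linear": [0, 2, -6], "twist": 0, "claw": 0.1}
  ]
}}

```text
clock: 3.98
position: [0.4889, -0.1666, 0.0139]
ee_rot: [-0.0, 0.998, 0.07, -0.0]
contact_force: [0.9, 2.2, -0.6]
width: 0.0214
gripper_force: 27.8
```

>>> {"name": "drive_tool", "arguments": {
  "deltas": [
    {"linear": [2, 0, 10], "twist": 0, "claw": 0.1},
    {"linear": [5, 1, 21], "twist": 0, "claw": 0.1},
    {"linear": [8, 1, 30], "twist": 0, "claw": 0.1},
    {"linear": [12, 2, 40], "twist": 0, "claw": 0.1},
    {"linear": [16, 2, 50], "twist": 0, "claw": 0.1},
    {"linear": [22, 3, 59], "twist": 0, "claw": 0.1},
    {"linear": [27, 4, 67], "twist": 0, "claw": 0.1},
    {"linear": [34, 5, 76], "twist": 0, "claw": 0.1}
  ]
}}

```text
clock: 4.65
position: [0.5224, -0.1621, 0.09]
ee_rot: [0.0, 0.998, 0.07, -0.001]
contact_force: [-0.1, -0.2, -4.1]
width: 0.0212
gripper_force: 27.7
```

>>> {"name": "drive_tool", "arguments": {
  "deltas": [
    {"linear": [7, 1, 8], "twist": 0, "claw": 0.1},
    {"linear": [14, 2, 15], "twist": 0, "claw": 0.1},
    {"linear": [22, 3, 22], "twist": 0, "claw": 0.1},
    {"linear": [30, 4, 28], "twist": 0, "claw": 0.1},
    {"linear": [39, 5, 34], "twist": 0, "claw": 0.1},
    {"linear": [48, 6, 39], "twist": 0, "claw": 0.1},
    {"linear": [58, 8, 44], "twist": 0, "claw": 0.1},
    {"linear": [67, 9, 47], "twist": 0, "claw": 0.1}
  ]
}}

```text
clock: 5.32
position: [0.59, -0.153, 0.138]
ee_rot: [0.0, 0.998, 0.07, -0.001]
contact_force: [-4.8, -0.8, 3.2]
width: 0.0209
gripper_force: 27.2
```

>>> {"name": "drive_tool", "arguments": {
  "deltas": [
    {"linear": [10, 1, 4], "twist": 0, "claw": 0.1},
    {"linear": [20, 3, 6], "twist": 0, "claw": 0.1},
    {"linear": [31, 4, 8], "twist": 0, "claw": 0.1},
    {"linear": [41, 5, 9], "twist": 0, "claw": 0.1},
    {"linear": [51, 7, 9], "twist": 0, "claw": 0.1},
    {"linear": [62, 8, 9], "twist": 0, "claw": 0.1},
    {"linear": [72, 10, 8], "twist": 0, "claw": 0.1},
    {"linear": [72, 10, 8], "twist": 0, "claw": 0.1}
  ]
}}

```text
clock: 5.98
position: [0.666, -0.1427, 0.146]
ee_rot: [0.001, 0.998, 0.07, 0.003]
contact_force: [0.2, 1.0, 5.3]
width: 0.0209
gripper_force: 24.2
```

```bash
python3 - <<'E'
from h import *
a=eyes.get_image("side")[:,:,::-1][60:220,240:400];b=eyes.get_image("scene")[:,:,::-1][90:250,190:350]
cv2.imwrite("pics/c4.png",np.hstack([cv2.resize(a,(400,400)),cv2.resize(b,(400,400))]))
E
```

```text
(no output)
```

View pics/c4.png

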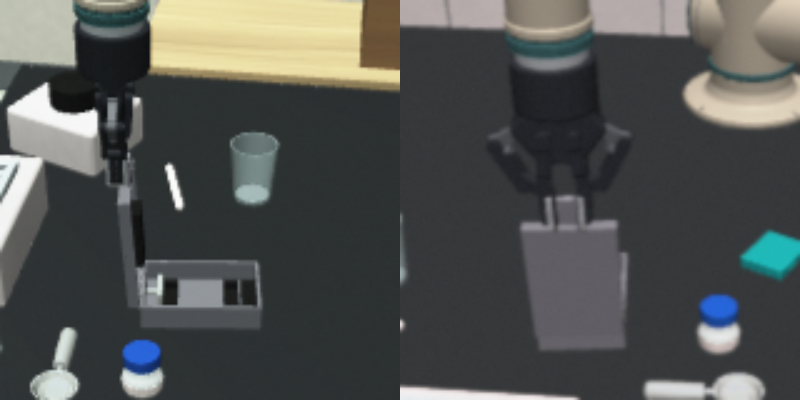

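The side view shows the lid standing past vertical (crop (130,245)) with the pocket open. I'm releasing, rising and going over to the rack.

>>> {"name": "drive_tool", "arguments": {
  "deltas": [
    {"linear": [0, 0, 0], "twist": 0, "claw": 0.5},
    {"linear": [0, 0, 0], "twist": 0, "claw": 0.5},
    {"linear": [0, 0, 0], "twist": 0, "claw": 0.5},
    {"linear": [0, 0, 40], "twist": 0, "claw": 0.5},
    {"linear": [0, 0, 60], "twist": 0, "claw": 0.5},
    {"linear": [-35, 20, 60], "twist": -7, "claw": 0.5},
    {"linear": [-70, 60, 50], "twist": -14, "claw": 0.5},
    {"linear": [-100, 100, 30], "twist": -21, "claw": 0.5},
    {"linear": [-120, 140, 10], "twist": -21.5, "claw": 0.6},
    {"linear": [-133, 180, -20], "twist": -21.5, "claw": 0.6},
    {"linear": [-133, 220, -40], "twist": -21.5, "claw": 0.6},
    {"linear": [-133, 260, -56], "twist": -21.5, "claw": 0.6}
  ]
}}

```text
clock: 7.08
position: [0.5307, 0.079, 0.1068]
ee_rot: [0.0, 0.993, -0.118, -0.0]
contact_force: [0.8, 0.8, 0.4]
width: 0.0514
gripper_force: 0.0
```

>>> {"name": "drive_tool", "arguments": {
  "deltas": [
    {"linear": [0, 40, 0], "twist": 0, "claw": 0.6},
    {"linear": [0, 57, 0], "twist": 0, "claw": 0.6},
    {"linear": [0, 57, 0], "twist": 0, "claw": 0.6},
    {"linear": [0, 57, 0], "twist": 0, "claw": 0.6}
  ]
}}

```text
clock: 7.42
position: [0.5325, 0.1358, 0.1074]
ee_rot: [0.0, 0.993, -0.116, 0.0]
contact_force: [1.0, -0.4, -0.5]
width: 0.0513
gripper_force: 0.0
```

```bash
python3 - <<'E'
from h import *
m=eyes.camera_model("wrist");im=eyes.get_image("wrist")
s=sensors.get_state();print(s["clock"],s["position"],s["ee_rot"],s["width"],s["contact_force"])
x=np.array([.971,-.2385,0]);y=np.array([.2385,.971,0]);o=np.array([.5865,.1605,0])
for k in((-70,-15),(-70,15),(-36,-15),(-36,15)): print(k,proj(m,o+k[0]/1e3*x+k[1]/1e3*y+[0,0,.012]))
cv2.imwrite("pics/w3.png",im[:,:,::-1])
E
```

```text
7.4667 [0.53266223 0.13481268 0.1075012 ] [ 4.67597359e-04  9.93121899e-01 -1.17083965e-01  1.44685829e-04] 0.050990828266547925 [-0.24967703 -0.10572127 -0.14627109]
(-70, -15) [292.99452479 215.70598646]
(-70, 15) [262.73165635 215.45166109]
(-36, -15) [292.36368014 182.59963509]
(-36, 15) [260.87209849 182.32354272]
```

View pics/w3.png

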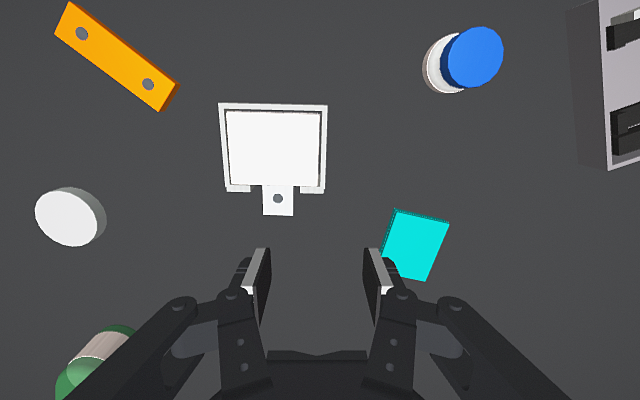

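The wrist view shows the bar's front corners at (263,215) and (293,215), as predicted, and the bar runs straight in the image. I'm moving over the overhang and descending.

>>> {"name": "drive_tool", "arguments": {
  "deltas": [
    {"linear": [0, 39, 0], "twist": 0, "claw": 0.6},
    {"linear": [0, 39, -40], "twist": 0, "claw": 0.6},
    {"linear": [0, 39, -80], "twist": 0, "claw": 0.6},
    {"linear": [0, 39, -105], "twist": 0, "claw": 0.6},
    {"linear": [0, 39, -115], "twist": 0, "claw": 0.6},
    {"linear": [0, 39, -122], "twist": 0, "claw": 0.6},
    {"linear": [0, 39, -122], "twist": 0, "claw": 0.6}
  ]
}}

```text
clock: 8.05
position: [0.5327, 0.1731, -0.0149]
ee_rot: [0.0, 0.993, -0.118, -0.0]
contact_force: [0.5, -0.3, 0.3]
width: 0.0513
gripper_force: 0.0
```

>>> {"name": "drive_tool", "arguments": {
  "deltas": [
    {"linear": [0, 0, -2], "twist": 0, "claw": 0.6},
    {"linear": [0, 0, -4], "twist": 0, "claw": 0.6},
    {"linear": [0, 0, -6], "twist": 0, "claw": 0.6},
    {"linear": [0, 0, -6], "twist": 0, "claw": 0.6}
  ]
}}

```text
clock: 8.38
position: [0.5331, 0.1742, -0.0196]
ee_rot: [-0.0, 0.993, -0.118, 0.001]
contact_force: [-0.0, 1.1, 0.2]
width: 0.0509
gripper_force: 0.0
```

>>> {"name": "drive_tool", "arguments": {
  "deltas": [
    {"linear": [0, 0, 0], "twist": 0, "claw": 0.25},
    {"linear": [0, 0, 0], "twist": 0, "claw": 0.25},
    {"linear": [0, 0, 0], "twist": 0, "claw": 0.25},
    {"linear": [0, 0, 0], "twist": 0, "claw": 0.25},
    {"linear": [0, 0, 0], "twist": 0, "claw": 0.25},
    {"linear": [0, 0, 0], "twist": 0, "claw": 0.25}
  ],
  "squeeze": 50
}}

```text
clock: 8.88
position: [0.5329, 0.1743, -0.0195]
ee_rot: [-0.0, 0.993, -0.118, 0.001]
contact_force: [-1.5, -1.2, 4.7]
width: 0.0284
gripper_force: 49.3
```

```bash
python3 - <<'E'
from h import *
m=eyes.camera_model("wrist");im=eyes.get_image("wrist")
s=sensors.get_state();print(s["clock"],s["position"],s["width"],s["contact_force"],s["gripper_force"])
cv2.imwrite("pics/w4.png",im[:,:,::-1])
# side view: bright pad tip region
a=eyes.get_image("side")[:,:,::-1];cv2.imwrite("pics/s4.png",a)
E
```

```text
8.9333 [ 0.53290277  0.17432485 -0.01951464] 0.027995476327964754 [-0.67022016  0.55955387  5.87530059] 49.326220750808716
```

Holding the bar: 28 mm wide, 49 N. I'm drawing it straight out along the rack's -x.

>>> {"name": "drive_tool", "arguments": {
  "deltas": [
    {"linear": [-5, 1.2, 1], "twist": 0, "claw": 0.25},
    {"linear": [-15, 3.7, 1], "twist": 0, "claw": 0.25},
    {"linear": [-29, 7.1, 1], "twist": 0, "claw": 0.25},
    {"linear": [-45, 11, 1], "twist": 0, "claw": 0.25},
    {"linear": [-61, 15, 1], "twist": 0, "claw": 0.25},
    {"linear": [-74, 18.2, 1], "twist": 0, "claw": 0.25},
    {"linear": [-80, 19.6, 1], "twist": 0, "claw": 0.25},
    {"linear": [-80, 19.6, 1], "twist": 0, "claw": 0.25}
  ]
}}

```text
clock: 9.65
position: [0.4494, 0.194, -0.0195]
ee_rot: [0.0, 0.993, -0.117, -0.002]
contact_force: [-1.3, 0.8, 0.4]
width: 0.0282
gripper_force: 49.6
```

```bash
python3 - <<'E'
from h import *
s=sensors.get_state();print(s["clock"],s["position"],s["width"],s["contact_force"])
a=eyes.get_image("side")[:,:,::-1];w=eyes.get_image("wrist")[:,:,::-1]
cv2.imwrite("pics/s5.png",a);cv2.imwrite("pics/w5.png",w)
m=eyes.camera_model("side")
hsv=cv2.cvtColor(a,cv2.COLOR_BGR2HSV)
mk=((a.min(2)>235)).astype(np.uint8)
n,l,st,c=cv2.connectedComponentsWithStats(mk)
for i in range(1,n):
    if st[i,4]>15 and 230<c[i][0]<370 and 200<c[i][1]<300:
        cn=cv2.findContours((l==i).astype(np.uint8),0,2)[0][0]
        q=cv2.boxPoints(cv2.minAreaRect(cn)); print(st[i],c[i],[onz(m,*p,.042).round(4) for p in cv2.approxPolyDP(cn,2.5,True)[:,0]],"cen z.042",onz(m,*c[i],.042))
o=np.array([.5865,.1605,.042]);print("pred",proj(m,o))
E
```

```text
9.65 [ 0.4493809   0.1939556  -0.01948063] 0.028197740869820694 [-1.27682255  0.76180297  0.36549011]
[282 235  32  26 485] [298.01030928 247.53195876] [array([0.6014, 0.1201, 0.042 ]), array([0.6186, 0.1826, 0.042 ]), array([0.5668, 0.1969, 0.042 ]), array([0.5528, 0.1335, 0.042 ])] cen z.042 [0.5846885 0.1599439 0.042    ]
[331 264  11   9  39] [336.43589744 267.07692308] [array([0.5019, 0.1996, 0.042 ]), array([0.4775, 0.2169, 0.042 ]), array([0.4837, 0.2   , 0.042 ])] cen z.042 [0.48878632 0.20694339 0.042     ]
pred [297.21296571 247.62060131]
```

The box stack has settled: its top centroid is at (298,247.5) in the side view, within 2 mm of the prediction for a 42 mm top height, and the corners form a flat rectangle. Next I regrip the bar at its middle.

>>> {"name": "drive_tool", "arguments": {
  "deltas": [
    {"linear": [0, 0, 0], "twist": 0, "claw": 0.6},
    {"linear": [0, 0, 0], "twist": 0, "claw": 0.6},
    {"linear": [0, 0, 1], "twist": 0, "claw": 0.6},
    {"linear": [16, -4, 1], "twist": 0, "claw": 0.6},
    {"linear": [32, -8, 1], "twist": 0, "claw": 0.6},
    {"linear": [32, -8, 1], "twist": 0, "claw": 0.6},
    {"linear": [32, -8, 1], "twist": 0, "claw": 0.25},
    {"linear": [32, -8, 1], "twist": 0, "claw": 0.25},
    {"linear": [32, -8, 1], "twist": 0, "claw": 0.25},
    {"linear": [32, -8, 1], "twist": 0, "claw": 0.25},
    {"linear": [32, -8, 1], "twist": 0, "claw": 0.25},
    {"linear": [32, -8, 1], "twist": 0, "claw": 0.25}
  ],
  "squeeze": 60
}}

```text
clock: 10.75
position: [0.4837, 0.1856, -0.0182]
ee_rot: [0.0, 0.993, -0.117, -0.0]
contact_force: [-1.2, -1.2, 3.3]
width: 0.0273
gripper_force: 59.2
```

>>> {"name": "drive_tool", "arguments": {
  "deltas": [
    {"linear": [0, 0, 40], "twist": 0, "claw": 0.25},
    {"linear": [0, 0, 80], "twist": 0, "claw": 0.25},
    {"linear": [0, 0, 110], "twist": 0, "claw": 0.25},
    {"linear": [0, 0, 110], "twist": 0, "claw": 0.25},
    {"linear": [0, 0, 110], "twist": 0, "claw": 0.25}
  ]
}}

```text
clock: 11.17
position: [0.4854, 0.1863, 0.0931]
ee_rot: [-0.001, 0.993, -0.117, 0.002]
contact_force: [-1.0, -0.7, -1.5]
width: 0.0275
gripper_force: 59.7
```

```bash
python3 - <<'E'
from h import *
s=sensors.get_state();m=eyes.camera_model("wrist");w=eyes.get_image("wrist")[:,:,::-1]
print(s["clock"],s["position"],s["ee_rot"],s["width"])
cv2.imwrite("pics/w6.png",w)
for dz in(10,20,30): print(dz,proj(m,s["position"]+[0,0,dz/1e3]))
mk=((w.min(2)>150)&(np.ptp(w,axis=2)<25)).astype(np.uint8);mk[:,:230]=0;mk[:,410:]=0
n,l,st,c=cv2.connectedComponentsWithStats(mk)
for i in range(1,n):
    if st[i,4]>60: print(st[i],c[i].round())
E
```

```text
11.1667 [0.48538533 0.18634433 0.09305873] [-7.86943292e-04  9.93079321e-01 -1.17430597e-01  1.70239753e-03] 0.02752650671149047
10 [314.48008846 244.91325909]
20 [314.3193703  252.97294513]
30 [314.13929748 262.00322756]
[  260    11   127   114 10970] [323.  68.]
[ 289  174   60  155 7776] [317. 248.]
```

View pics/w6.png

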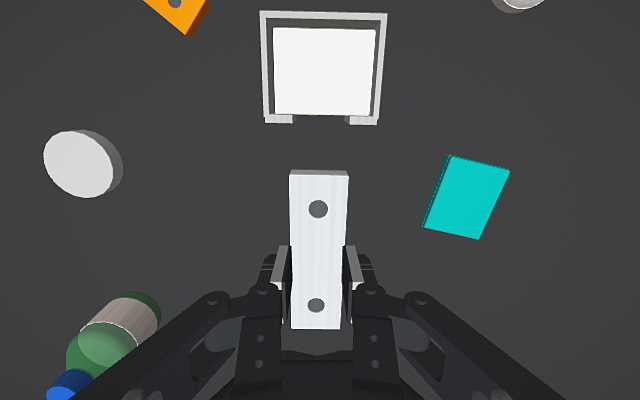

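The boxes lie flat and square in the rack. The bar is held at mid-length, with its top far edge at row ~176 (columns 290–348) and near edge at row ~329 (columns 291–341). I'll solve its pose in the grip next.

```bash
python3 - <<'E'
from h import *
from scipy.optimize import brentq
np.set_printoptions(precision=4,suppress=True)
w=cv2.imread("pics/w6.png");g=w.min(2).astype(int)
print("col319",g[164:182,319].tolist(),g[320:336,319].tolist())
for r in(182,220,310): 
    q=np.where(g[r,280:360]>185)[0]+280; print(r,q.min(),q.max())
m=eyes.camera_model("wrist");p=sensors.get_state()["position"]
F=[(289.5,176),(348.5,176)];N=[(291,329),(341,329)]
L=lambda z:np.linalg.norm(np.mean([onz(m,*q,z) for q in F],0)-np.mean([onz(m,*q,z) for q in N],0))
z=brentq(lambda z:L(z)-.096,.05,.16)
f=[onz(m,*q,z) for q in F];n=[onz(m,*q,z) for q in N]
fm,nm=np.mean(f,0),np.mean(n,0);d=fm-nm
print("top z",z,"z-tcp",z-p[2],"widths",np.linalg.norm(f[0]-f[1]),np.linalg.norm(n[0]-n[1]))
print("centre",(fm+nm)/2,"rel tcp",((fm+nm)/2-p),"yaw",np.degrees(np.arctan2(d[1],d[0])))
E
```

```text
col319 [66, 63, 66, 65, 62, 72, 118, 134, 136, 129, 149, 235, 233, 231, 229, 229, 229, 229] [229, 229, 229, 229, 230, 230, 230, 236, 246, 66, 56, 66, 65, 66, 67, 65]
182 289 347
220 290 345
310 291 340
top z 0.11962591691470159 z-tcp 0.028228320519556704 widths 0.029563138362808664 0.030526134069423838
centre [0.4837 0.1842 0.1196] rel tcp [-0.0001 -0.0017  0.0282] yaw -14.340433077117245
```

The grip is good: the bar's centre is within 2 mm of the tool axis, its underside about 17.5 mm above the reported TCP, and it is aligned with the tool. The tab contact puts the case centreline about 2 mm further +y in tool terms, so I'm using that. Carrying the bar to the case.

>>> {"name": "drive_tool", "arguments": {
  "deltas": [
    {"linear": [8, -34, 0], "twist": 3, "claw": 0.25},
    {"linear": [16, -68, 0], "twist": 6, "claw": 0.25},
    {"linear": [25, -104, 0], "twist": 9, "claw": 0.25},
    {"linear": [33, -138, 0], "twist": 12, "claw": 0.25},
    {"linear": [41, -172, 0], "twist": 15, "claw": 0.25},
    {"linear": [50, -208, 0], "twist": 18, "claw": 0.25},
    {"linear": [58, -242, 0], "twist": 21.2, "claw": 0.25},
    {"linear": [66, -276, 0], "twist": 21.2, "claw": 0.25},
    {"linear": [74, -310, 0], "twist": 21.2, "claw": 0.25},
    {"linear": [82, -342, 0], "twist": 21.2, "claw": 0.25},
    {"linear": [82, -342, 0], "twist": 21.2, "claw": 0.25},
    {"linear": [82, -342, 0], "twist": 21.2, "claw": 0.25}
  ]
}}

```text
clock: 12.22
position: [0.5652, -0.1572, 0.0888]
ee_rot: [-0.001, 0.998, 0.066, -0.002]
contact_force: [-0.1, 1.4, -0.9]
width: 0.0275
gripper_force: 59.8
```

```bash
python3 - <<'E'
from h import *
np.set_printoptions(precision=4,suppress=True)
s=sensors.get_state();m=eyes.camera_model("wrist");w=eyes.get_image("wrist")[:,:,::-1]
print(s["clock"],s["position"],s["ee_rot"],s["width"],s["contact_force"])
print("yaw",np.degrees(2*np.arctan2(s["ee_rot"][2],s["ee_rot"][1])))
cv2.imwrite("pics/w7.png",w);g=cv2.cvtColor(w,cv2.COLOR_BGR2GRAY)
C=np.array([.5737,-.1568,0]);x=np.array([.9907,.1357,0]);y=np.array([-.1357,.9907,0])
P=lambda a,b,z:proj(m,C+a/1e3*x+b/1e3*y+[0,0,z/1e3]).round(1)
for n,q in dict(rimL=(0,46,30),rimR=(0,-46,30),rimLi=(0,42,30),rimRi=(0,-42,30),jawL=(45,20,28),jawR=(45,-20,28),stop=(-48,0,18),guideL=(36,17,18),guideR=(36,-17,18)).items(): print(n,P(*q))
r=int(round(P(20,46,30)[1]));print("row",r,P(20,46,30),P(20,-46,30));print(g[r,200:430:2].tolist())
E
```

```text
12.2167 [ 0.5652 -0.1572  0.0888] [-0.0012  0.9978  0.0656 -0.0022] 0.027530933777599857 [-0.11    1.3809 -0.9118]
yaw 7.521050006436812
rimL [261.4 196.3]
rimR [371.7 196. ]
rimLi [266.2 196.3]
rimRi [366.9 196. ]
jawL [291.  141.3]
jawR [341.7 141.1]
stop [316.7 241.1]
guideL [296.  150.6]
guideR [336.8 150.5]
row 173 [259.7 172.9] [373.2 172.6]
[82, 80, 82, 82, 82, 82, 83, 81, 81, 82, 83, 82, 82, 82, 82, 81, 82, 81, 81, 82, 82, 83, 82, 82, 83, 83, 83, 83, 80, 67, 210, 204, 105, 69, 60, 213, 203, 202, 202, 201, 202, 202, 201, 202, 204, 160, 176, 172, 168, 169, 169, 168, 165, 162, 164, 162, 165, 166, 166, 165, 166, 168, 167, 162, 158, 161, 166, 166, 164, 160, 162, 164, 164, 158, 202, 200, 199, 200, 199, 200, 201, 182, 72, 70, 212, 201, 178, 77, 82, 82, 81, 81, 80, 83, 83, 84, 83, 81, 82, 82, 82, 81, 82, 82, 81, 81, 83, 82, 82, 83, 81, 81, 82, 83, 80]
```

```bash
python3 - <<'E'
from h import *
m=eyes.camera_model("wrist")
g=cv2.cvtColor(cv2.imread("pics/w7.png"),cv2.COLOR_BGR2GRAY)
C=np.array([.5737,-.1568,0]);x=np.array([.9907,.1357,0]);y=np.array([-.1357,.9907,0])
for c in(276,300,316): print(c,list(zip(range(95,182,3),g[95:182:3,c].tolist())))
for a,z in((69,30),(65,30),(65,5),(45,28),(45,10),(49,28),(45,18),(27,18),(27,10)): print(a,z,proj(m,C+a/1e3*x+[0,0,z/1e3]).round(1))
a=275
# rear rim / wall rows along col 380..: outside front corner of case
for c in(262,266,370): print(c,list(zip(range(95,320,5),g[95:320:5,c].tolist())))
print("front rim",[proj(m,C+a/1e3*x+b/1e3*y+[0,0,.03]).round(1) for a in(-69,-65) for b in(44,-44)])
E
```

```text
276 [(95, 69), (98, 204), (101, 253), (104, 249), (107, 247), (110, 193), (113, 233), (116, 230), (119, 225), (122, 213), (125, 212), (128, 212), (131, 212), (134, 211), (137, 210), (140, 209), (143, 209), (146, 208), (149, 206), (152, 207), (155, 204), (158, 205), (161, 204), (164, 204), (167, 204), (170, 201), (173, 202), (176, 201), (179, 201)]
300 [(95, 69), (98, 116), (101, 54), (104, 54), (107, 55), (110, 53), (113, 53), (116, 54), (119, 69), (122, 217), (125, 212), (128, 213), (131, 209), (134, 237), (137, 238), (140, 245), (143, 49), (146, 56), (149, 55), (152, 56), (155, 55), (158, 47), (161, 213), (164, 203), (167, 203), (170, 157), (173, 169), (176, 246), (179, 245)]
316 [(95, 71), (98, 117), (101, 55), (104, 56), (107, 55), (110, 54), (113, 53), (116, 55), (119, 106), (122, 242), (125, 241), (128, 241), (131, 242), (134, 228), (137, 238), (140, 246), (143, 50), (146, 57), (149, 57), (152, 56), (155, 56), (158, 46), (161, 213), (164, 204), (167, 204), (170, 167), (173, 166), (176, 248), (179, 246)]
69 30 [318.4 108.9]
65 30 [318.4 114.4]
65 5 [318.3 113.1]
45 28 [318.4 140
[... 1063 characters left out ...]
285, 45), (290, 49), (295, 45), (300, 46), (305, 47), (310, 45), (315, 42)]
370 [(95, 217), (100, 228), (105, 219), (110, 218), (115, 119), (120, 97), (125, 136), (130, 179), (135, 220), (140, 215), (145, 210), (150, 207), (155, 205), (160, 204), (165, 201), (170, 201), (175, 202), (180, 202), (185, 203), (190, 208), (195, 211), (200, 217), (205, 174), (210, 109), (215, 79), (220, 77), (225, 74), (230, 74), (235, 77), (240, 79), (245, 80), (250, 81), (255, 80), (260, 80), (265, 59), (270, 45), (275, 47), (280, 46), (285, 44), (290, 45), (295, 43), (300, 48), (305, 46), (310, 44), (315, 44)]
front rim [array([270.3, 267.4]), array([366.6, 267.4]), array([270. , 263.6]), array([366.8, 263.6])]
```

The camera puts the jaw face at row 141 and the rest's edge at row 160, as predicted. The bar needs +1.6 mm in y. Descending into the case, still short of the jaw.

>>> {"name": "drive_tool", "arguments": {
  "deltas": [
    {"linear": [0, 1.6, -20], "twist": 0.3, "claw": 0.25},
    {"linear": [0, 1.6, -45], "twist": 0.3, "claw": 0.25},
    {"linear": [0, 1.6, -65], "twist": 0.3, "claw": 0.25},
    {"linear": [0, 1.6, -75], "twist": 0.3, "claw": 0.25},
    {"linear": [0, 1.6, -81], "twist": 0.3, "claw": 0.25},
    {"linear": [0, 1.6, -83], "twist": 0.3, "claw": 0.25},
    {"linear": [0, 1.6, -83], "twist": 0.3, "claw": 0.25},
    {"linear": [0, 1.6, -83], "twist": 0.3, "claw": 0.25},
    {"linear": [0, 1.6, -83], "twist": 0.3, "claw": 0.25}
  ]
}}

```text
clock: 13.02
position: [0.5674, -0.1548, 0.0098]
ee_rot: [0.001, 0.998, 0.07, 0.001]
contact_force: [-0.3, 0.4, -1.1]
width: 0.0275
gripper_force: 59.8
```

>>> {"name": "drive_tool", "arguments": {
  "deltas": [
    {"linear": [0, 0, -3], "twist": 0, "claw": 0.25},
    {"linear": [0, 0, -6], "twist": 0, "claw": 0.25},
    {"linear": [0, 0, -6], "twist": 0, "claw": 0.25},
    {"linear": [0, 0, -6], "twist": 0, "claw": 0.25}
  ]
}}

```text
clock: 13.35
position: [0.5663, -0.1546, 0.0025]
ee_rot: [-0.0, 0.998, 0.07, -0.0]
contact_force: [0.7, -0.1, -1.4]
width: 0.0277
gripper_force: 59.8
```

>>> {"name": "drive_tool", "arguments": {
  "deltas": [
    {"linear": [2, 0.3, 0], "twist": 0, "claw": 0.25},
    {"linear": [4, 0.5, 0], "twist": 0, "claw": 0.25},
    {"linear": [4, 0.5, 0], "twist": 0, "claw": 0.25}
  ]
}}

```text
clock: 13.6
position: [0.5699, -0.1541, 0.0025]
ee_rot: [-0.0, 0.998, 0.07, -0.001]
contact_force: [-2.1, -1.2, -0.5]
width: 0.0274
gripper_force: 59.9
```

>>> {"name": "drive_tool", "arguments": {
  "deltas": [
    {"linear": [2, 0.3, 0], "twist": 0, "claw": 0.25},
    {"linear": [4, 0.5, 0], "twist": 0, "claw": 0.25},
    {"linear": [4, 0.5, 0], "twist": 0, "claw": 0.25}
  ]
}}

```text
clock: 13.85
position: [0.5738, -0.1536, 0.0024]
ee_rot: [-0.0, 0.998, 0.07, -0.001]
contact_force: [-4.4, -1.8, 1.3]
width: 0.0274
gripper_force: 59.9
```

>>> {"name": "drive_tool", "arguments": {
  "deltas": [
    {"linear": [1, 0.1, 0], "twist": 0, "claw": 0.25},
    {"linear": [2, 0.3, 0], "twist": 0, "claw": 0.25},
    {"linear": [2, 0.3, 0], "twist": 0, "claw": 0.25}
  ]
}}

```text
clock: 14.1
position: [0.5759, -0.1533, 0.0024]
ee_rot: [-0.0, 0.998, 0.07, -0.001]
contact_force: [-5.6, -1.3, 0.2]
width: 0.0274
gripper_force: 59.9
```

```bash
python3 - <<'E'
from h import *
np.set_printoptions(precision=4,suppress=True)
m=eyes.camera_model("wrist");w=eyes.get_image("wrist")[:,:,::-1];s=sensors.get_state();p=s["position"]
print(p,s["contact_force"],np.degrees(2*np.arctan2(s["ee_rot"][2],s["ee_rot"][1])))
cv2.imwrite("pics/w8.png",w);g=cv2.cvtColor(w,cv2.COLOR_BGR2GRAY)
C=np.array([.5737,-.1568,0]);x=np.array([.9907,.1357,0]);y=np.array([-.1357,.9907,0])
P=lambda a,b,z:proj(m,C+a/1e3*x+b/1e3*y+[0,0,z/1e3]).round(1)
for a in(10,30):
    r=int(round(P(a,46,30)[1]));print("row",r,P(a,46,30),P(a,42,30),P(a,-42,30),P(a,-46,30),"bar pred",P(a,15,32),P(a,-15,32));
    print("L",g[r,215:305].tolist());print("R",g[r,330:420].tolist())
print("depths",[(m["R"]@(C+.03*x+[0,0,z])+m["t"])[2] for z in(.03,.032)])
E
```

```text
[ 0.5758 -0.1533  0.0024] [-4.5981 -1.559   0.1838] 8.016444403352262
row 247 [237.  247.2] [244.3 247.3] [397.1 248. ] [404.4 248. ] bar pred [293.1 249.3] [348.4 249.6]
L [105, 105, 104, 103, 105, 104, 104, 104, 104, 105, 105, 104, 105, 105, 104, 104, 106, 105, 104, 100, 86, 216, 242, 235, 233, 233, 235, 244, 189, 85, 87, 93, 92, 92, 91, 91, 91, 89, 77, 168, 246, 237, 234, 234, 233, 233, 234, 233, 234, 234, 233, 233, 234, 234, 234, 233, 233, 234, 234, 234, 234, 234, 236, 231, 172, 173, 176, 175, 176, 177, 177, 180, 194, 80, 38, 20, 221, 255, 249, 247, 247, 247, 247, 247, 247, 247, 247, 247, 247, 247]
R [247, 247, 247, 247, 247, 247, 247, 247, 247, 247, 249, 255, 238, 53, 32, 62, 189, 181, 176, 175, 176, 175, 176, 173, 167, 226, 236, 233, 234, 233, 233, 233, 233, 233, 233, 233, 233, 232, 233, 233, 233, 233, 233, 233, 233, 233, 233, 233, 233, 233, 232, 233, 237, 253, 98, 89, 97, 99, 98, 98, 99, 99, 98, 99, 94, 77, 230, 239, 234, 232, 233, 235, 245, 177, 99, 100, 105, 103, 105, 103, 105, 105, 104, 105, 106, 105, 106, 104, 103, 105]
row 213 [233.7 213.4] [241.3 213.4] [400.8 214.2] [40
[... 152 characters left out ...]
 74, 73, 73, 74, 72, 72, 72, 69, 70, 69, 69, 70, 71, 70, 68, 72, 72, 70, 70, 71, 71, 72, 71, 70, 71, 70, 71, 72, 75, 71, 73, 73, 72, 73, 73, 72, 74, 73, 74, 73, 75, 75, 73, 74, 73, 71, 71, 71, 70, 70, 70, 69, 73, 72, 71, 72, 73, 73, 74, 72, 74, 72, 75, 75, 74, 74]
R [71, 75, 75, 73, 74, 76, 72, 72, 73, 70, 69, 71, 71, 70, 73, 73, 72, 73, 72, 72, 74, 73, 72, 73, 70, 71, 71, 71, 71, 69, 69, 69, 69, 70, 71, 71, 70, 71, 72, 73, 74, 73, 73, 73, 74, 73, 70, 71, 72, 71, 71, 72, 71, 71, 71, 70, 74, 72, 73, 74, 75, 71, 74, 69, 72, 74, 71, 70, 74, 74, 72, 73, 73, 73, 72, 73, 74, 76, 74, 75, 75, 76, 75, 75, 76, 72, 70, 72, 71, 69]
depths [np.float64(0.1504917833530669), np.float64(0.14860147031950058)]
```

The bar's centre is at column 316.8 and the rim's centre at 319.3 in the same row, so the bar sits about 1.5 mm too far +y. I'll correct that and lower.

>>> {"name": "drive_tool", "arguments": {
  "deltas": [
    {"linear": [0.2, -1.5, 0], "twist": -0.2, "claw": 0.25},
    {"linear": [0.2, -1.5, 0], "twist": -0.2, "claw": 0.25},
    {"linear": [0.2, -1.5, -3], "twist": -0.2, "claw": 0.25},
    {"linear": [0.2, -1.5, -6], "twist": -0.2, "claw": 0.25},
    {"linear": [0.2, -1.5, -8], "twist": -0.2, "claw": 0.25},
    {"linear": [0.2, -1.5, -8], "twist": -0.2, "claw": 0.25}
  ]
}}

```text
clock: 14.65
position: [0.5757, -0.1544, -0.0058]
ee_rot: [-0.0, 0.998, 0.068, -0.001]
contact_force: [-5.0, -0.7, 1.2]
width: 0.0277
gripper_force: 60.0
```

>>> {"name": "drive_tool", "arguments": {
  "deltas": [
    {"linear": [0, 0, -2], "twist": 0, "claw": 0.25},
    {"linear": [0, 0, -3], "twist": 0, "claw": 0.25},
    {"linear": [0, 0, -3], "twist": 0, "claw": 0.25}
  ]
}}

```text
clock: 14.9
position: [0.5762, -0.1545, -0.0082]
ee_rot: [-0.0, 0.998, 0.068, -0.0]
contact_force: [-5.7, -0.5, 1.6]
width: 0.0274
gripper_force: 60.1
```

>>> {"name": "drive_tool", "arguments": {
  "deltas": [
    {"linear": [0, 0, -1.5], "twist": 0, "claw": 0.25},
    {"linear": [0, 0, -1.5], "twist": 0, "claw": 0.25},
    {"linear": [-1, 0, -1.5], "twist": 0, "claw": 0.25},
    {"linear": [-1, 0, -1], "twist": 0, "claw": 0.48},
    {"linear": [-1, 0, -1], "twist": 0, "claw": 0.48},
    {"linear": [-1, 0, -1], "twist": 0, "claw": 0.48},
    {"linear": [-1, 0, -1], "twist": 0, "claw": 0.48}
  ]
}}

```text
clock: 15.48
position: [0.5771, -0.155, -0.0093]
ee_rot: [0.0, 0.998, 0.068, 0.001]
contact_force: [-0.1, 0.7, -0.1]
width: 0.041
gripper_force: 0.0
```

>>> {"name": "drive_tool", "arguments": {
  "deltas": [
    {"linear": [0, 0, 20], "twist": 0, "claw": 0.48},
    {"linear": [0, 0, 50], "twist": 0, "claw": 0.48},
    {"linear": [-10, -1, 80], "twist": 0, "claw": 0.48},
    {"linear": [-20, -3, 100], "twist": 0, "claw": 0.48},
    {"linear": [-20, -3, 100], "twist": 0, "claw": 0.48},
    {"linear": [-20, -3, 100], "twist": 0, "claw": 0.48}
  ]
}}

```text
clock: 15.98
position: [0.5569, -0.1583, 0.0919]
ee_rot: [0.001, 0.998, 0.068, 0.002]
contact_force: [0.3, 0.3, -0.7]
width: 0.0409
gripper_force: 0.0
```

```bash
python3 - <<'E'
from h import *
np.set_printoptions(precision=4,suppress=True)
m=eyes.camera_model("wrist");w=eyes.get_image("wrist")[:,:,::-1];s=sensors.get_state();p=s["position"]
print(s["clock"],p,s["contact_force"],s["width"])
cv2.imwrite("pics/w9.png",w);g=cv2.cvtColor(w,cv2.COLOR_BGR2GRAY)
C=np.array([.5737,-.1568,0]);x=np.array([.9907,.1357,0]);y=np.array([-.1357,.9907,0])
P=lambda a,b,z:proj(m,C+a/1e3*x+b/1e3*y+[0,0,z/1e3]).round(1)
bw=((w.min(2)>222)).astype(np.uint8)
n,l,st,c=cv2.connectedComponentsWithStats(bw)
for i in range(1,n):
    if st[i,4]>150 and st[i,0]>220 and st[i,0]<420: print(st[i],c[i].round(1))
print("bar pred corners",[P(a,b,22) for a in(48,-48) for b in(15,-15)],"unseated z32",P(48,0,32),P(-48,0,32))
print("rims",[P(a,b,30) for a in(0,) for b in(46,42,-42,-46)])
r=int(P(0,46,30)[1]);print(r,g[r,225:410].tolist())
u=int(P(0,0,22)[0]);print(u,[(i,int(g[i,u])) for i in range(90,330,3)])
E
```

```text
16.0333 [ 0.5561 -0.1578  0.0906] [-0.4456 -0.421  -0.5121] 0.041299010283262494
[ 261    9  107   25 2653] [313.7  21. ]
[ 351   14  118   52 2641] [391.8  43.1]
[259  83  20  15 292] [268.8  89.9]
[352  83  21  15 304] [361.8  90. ]
[ 256   99  120  135 7283] [313.7 151.3]
bar pred corners [array([297.9, 126. ]), array([335., 126.]), array([300., 234.]), array([332.7, 234.1])] unseated z32 [316.5 127. ] [316.4 239. ]
rims [array([261.3, 185.9]), array([266.1, 185.9]), array([366.7, 186. ]), array([371.5, 186. ])]
185 [91, 90, 90, 91, 91, 91, 90, 90, 90, 92, 91, 90, 91, 91, 91, 91, 91, 91, 91, 89, 91, 92, 91, 90, 91, 92, 89, 91, 90, 92, 92, 90, 89, 89, 84, 105, 234, 223, 220, 228, 203, 79, 75, 77, 68, 141, 232, 223, 219, 219, 219, 218, 218, 219, 219, 219, 219, 218, 219, 219, 219, 219, 219, 219, 218, 219, 219, 218, 219, 219, 219, 219, 218, 214, 252, 248, 247, 247, 247, 247, 247, 247, 247, 247, 247, 247, 247, 247, 247, 247, 247, 247, 247, 247, 247, 247, 247, 247, 247, 247, 247, 247, 247, 247, 247, 247, 248, 253, 213, 216, 218, 218, 218, 218, 218, 218, 219, 218, 218, 218, 219, 218, 218
[... 496 characters left out ...]
7, 139), (150, 139), (153, 128), (156, 250), (159, 247), (162, 247), (165, 247), (168, 247), (171, 247), (174, 247), (177, 247), (180, 247), (183, 247), (186, 247), (189, 247), (192, 247), (195, 247), (198, 247), (201, 247), (204, 247), (207, 247), (210, 255), (213, 138), (216, 139), (219, 133), (222, 253), (225, 247), (228, 247), (231, 248), (234, 74), (237, 64), (240, 64), (243, 62), (246, 61), (249, 108), (252, 114), (255, 180), (258, 217), (261, 89), (264, 90), (267, 90), (270, 91), (273, 90), (276, 90), (279, 91), (282, 91), (285, 90), (288, 90), (291, 90), (294, 91), (297, 90), (300, 89), (303, 90), (306, 90), (309, 90), (312, 89), (315, 89), (318, 91), (321, 89), (324, 91), (327, 89)]
```

The bar is seated: it is centred in the rim (column 315.7 against 315.5), and its near end is at row 232 against 234 predicted for seated and 239 for unseated. Now back to the tab to regrip it.

>>> {"name": "drive_tool", "arguments": {
  "deltas": [
    {"linear": [0, 0, 40], "twist": 0, "claw": 0.5},
    {"linear": [0, 0, 80], "twist": 0, "claw": 0.5},
    {"linear": [0, 0, 118], "twist": 0, "claw": 0.5},
    {"linear": [35, 5, 118], "twist": 0, "claw": 0.5},
    {"linear": [70, 10, 118], "twist": 0, "claw": 0.5},
    {"linear": [109, 15, 118], "twist": 0, "claw": 0.5},
    {"linear": [109, 15, 118], "twist": 0, "claw": 0.5},
    {"linear": [109, 15, 90], "twist": 0, "claw": 0.5},
    {"linear": [109, 15, 65], "twist": 0, "claw": 0.5},
    {"linear": [109, 15, 55], "twist": 0, "claw": 0.5},
    {"linear": [109, 15, 55], "twist": 0, "claw": 0.5}
  ]
}}

```text
clock: 16.95
position: [0.6641, -0.142, 0.1423]
ee_rot: [-0.001, 0.998, 0.068, -0.002]
contact_force: [0.6, -0.2, -0.0]
width: 0.0425
gripper_force: 0.0
```

>>> {"name": "drive_tool", "arguments": {
  "deltas": [
    {"linear": [0, 0, 0], "twist": 0, "claw": 0.1},
    {"linear": [0, 0, 0], "twist": 0, "claw": 0.1},
    {"linear": [0, 0, 0], "twist": 0, "claw": 0.1},
    {"linear": [0, 0, 0], "twist": 0, "claw": 0.1},
    {"linear": [0, 0, 0], "twist": 0, "claw": 0.1},
    {"linear": [0, 0, 0], "twist": 0, "claw": 0.1}
  ],
  "squeeze": 25
}}

```text
clock: 17.45
position: [0.6645, -0.1429, 0.1451]
ee_rot: [-0.0, 0.998, 0.068, -0.0]
contact_force: [1.1, 0.1, -5.5]
width: 0.0212
gripper_force: 25.3
```

```bash
python3 - <<'E'
import numpy as np
f=lambda t:np.array([-156*np.cos(t)+3.5*np.sin(t),156*np.sin(t)+3.5*np.cos(t)])
c,s=.9907,.1357;t0=1.69;ts=np.linspace(t0,0,25);b=t0
for i,t in enumerate(ts[1:],1):
    d=f(t)-f(b); print(round(t,2),[round(v) for v in(d[0]*c,d[0]*s,d[1])])
    if i%8==0: b=t;print()
E
```

```text
1.62 [-11, -1, 1]
1.55 [-22, -3, 2]
1.48 [-33, -4, 1]
1.41 [-43, -6, 0]
1.34 [-54, -7, -2]
1.27 [-65, -9, -5]
1.2 [-75, -10, -8]
1.13 [-85, -12, -12]

1.06 [-10, -1, -5]
0.99 [-19, -3, -10]
0.92 [-28, -4, -17]
0.84 [-37, -5, -23]
0.77 [-45, -6, -31]
0.7 [-52, -7, -39]
0.63 [-59, -8, -47]
0.56 [-66, -9, -56]

0.49 [-6, -1, -9]
0.42 [-11, -1, -19]
0.35 [-15, -2, -29]
0.28 [-19, -3, -40]
0.21 [-22, -3, -50]
0.14 [-24, -3, -61]
0.07 [-25, -3, -72]
0.0 [-26, -4, -83]
```

>>> {"name": "drive_tool", "arguments": {
  "deltas": [
    {"linear": [-11, -1, 1], "twist": 0, "claw": 0.1},
    {"linear": [-22, -3, 2], "twist": 0, "claw": 0.1},
    {"linear": [-33, -4, 1], "twist": 0, "claw": 0.1},
    {"linear": [-43, -6, 0], "twist": 0, "claw": 0.1},
    {"linear": [-54, -7, -2], "twist": 0, "claw": 0.1},
    {"linear": [-65, -9, -5], "twist": 0, "claw": 0.1},
    {"linear": [-75, -10, -8], "twist": 0, "claw": 0.1},
    {"linear": [-85, -12, -12], "twist": 0, "claw": 0.1}
  ]
}}

```text
clock: 18.12
position: [0.5805, -0.1543, 0.1345]
ee_rot: [-0.0, 0.998, 0.068, 0.002]
contact_force: [5.3, 3.1, -4.3]
width: 0.0212
gripper_force: 25.5
```

>>> {"name": "drive_tool", "arguments": {
  "deltas": [
    {"linear": [-10, -1, -5], "twist": 0, "claw": 0.1},
    {"linear": [-19, -3, -10], "twist": 0, "claw": 0.1},
    {"linear": [-28, -4, -17], "twist": 0, "claw": 0.1},
    {"linear": [-37, -5, -23], "twist": 0, "claw": 0.1},
    {"linear": [-45, -6, -31], "twist": 0, "claw": 0.1},
    {"linear": [-52, -7, -39], "twist": 0, "claw": 0.1},
    {"linear": [-59, -8, -47], "twist": 0, "claw": 0.1},
    {"linear": [-66, -9, -56], "twist": 0, "claw": 0.1}
  ]
}}

```text
clock: 18.78
position: [0.5129, -0.1634, 0.0782]
ee_rot: [-0.0, 0.998, 0.068, 0.0]
contact_force: [0.4, 3.3, 1.6]
width: 0.021
gripper_force: 26.4
```

>>> {"name": "drive_tool", "arguments": {
  "deltas": [
    {"linear": [-6, -1, -9], "twist": 0, "claw": 0.1},
    {"linear": [-11, -1, -19], "twist": 0, "claw": 0.1},
    {"linear": [-15, -2, -29], "twist": 0, "claw": 0.1},
    {"linear": [-19, -3, -40], "twist": 0, "claw": 0.1},
    {"linear": [-22, -3, -50], "twist": 0, "claw": 0.1},
    {"linear": [-24, -3, -61], "twist": 0, "claw": 0.1},
    {"linear": [-25, -3, -72], "twist": 0, "claw": 0.1},
    {"linear": [-25, -3, -72], "twist": 0, "claw": 0.1}
  ]
}}

```text
clock: 19.45
position: [0.4866, -0.1668, 0.004]
ee_rot: [-0.0, 0.998, 0.068, -0.002]
contact_force: [-3.1, -1.1, -0.5]
width: 0.021
gripper_force: 25.4
```

>>> {"name": "drive_tool", "arguments": {
  "deltas": [
    {"linear": [0, 0, -5], "twist": 0, "claw": 0.1},
    {"linear": [0, 0, -10], "twist": 0, "claw": 0.1},
    {"linear": [0, 0, -10], "twist": 0, "claw": 0.1}
  ]
}}

```text
clock: 19.7
position: [0.4867, -0.1669, -0.0037]
ee_rot: [-0.0, 0.998, 0.068, -0.002]
contact_force: [-5.3, -0.5, 5.0]
width: 0.0212
gripper_force: 26.6
```

>>> {"name": "drive_tool", "arguments": {
  "deltas": [
    {"linear": [0, 0, -2], "twist": 0, "claw": 0.1},
    {"linear": [0, 0, -4], "twist": 0, "claw": 0.1},
    {"linear": [0, 0, -4], "twist": 0, "claw": 0.1}
  ]
}}

```text
clock: 19.95
position: [0.487, -0.1669, -0.0049]
ee_rot: [0.0, 0.998, 0.068, -0.001]
contact_force: [-11.7, 2.0, 28.6]
width: 0.0213
gripper_force: 29.3
```

The push stalls at 28 N at the shut height. I'm releasing, moving clear and checking.

>>> {"name": "drive_tool", "arguments": {
  "deltas": [
    {"linear": [0, 0, 3], "twist": 0, "claw": 0.5},
    {"linear": [0, 0, 3], "twist": 0, "claw": 0.5},
    {"linear": [0, 0, 3], "twist": 0, "claw": 0.5},
    {"linear": [0, 0, 3], "twist": 0, "claw": 0.5},
    {"linear": [0, 0, 40], "twist": 0, "claw": 0.5},
    {"linear": [-10, 0, 80], "twist": 0, "claw": 0.5},
    {"linear": [-20, 20, 120], "twist": 0, "claw": 0.5},
    {"linear": [-20, 50, 150], "twist": 0, "claw": 0.5},
    {"linear": [-20, 80, 150], "twist": 0, "claw": 0.5},
    {"linear": [-20, 80, 150], "twist": 0, "claw": 0.5}
  ]
}}

```text
clock: 20.78
position: [0.4693, -0.0826, 0.1438]
ee_rot: [-0.001, 0.998, 0.069, 0.002]
contact_force: [-0.6, -0.4, -0.5]
width: 0.0427
gripper_force: 0.0
```

```bash
python3 - <<'E'
from h import *
s=sensors.get_state();print(s["clock"],s["position"],s["contact_force"])
m=eyes.camera_model("side");a=eyes.get_image("side")[:,:,::-1];g=cv2.cvtColor(a,cv2.COLOR_BGR2GRAY)
o=cv2.cvtColor(cv2.imread("pics/side0.png"),cv2.COLOR_BGR2GRAY)
cv2.imwrite("pics/s9.png",a)
C=np.array([.5737,-.1568,0]);x=np.array([.9907,.1357,0]);y=np.array([-.1357,.9907,0])
P=lambda a,b,z:proj(m,C+a/1e3*x+b/1e3*y+[0,0,z/1e3]).round(1)
for n,q in dict(ftop=(-60,46,44),fseam=(-60,46,30),fbot=(-60,46,0),tabtop=(-92,0,36.5),tabendtop=(-99,-11,36.5),tabbot=(-99,11,30.5)).items(): print(n,P(*q))
for u in(341,352): print(u,"now",g[155:195,u].tolist(),"old",o[155:195,u].tolist())
# movement elsewhere
d=cv2.absdiff(g,o)>40
for n,r in dict(jar=(283,192,310,222),spoon=(250,188,274,224),dish=(270,322,308,358),flask=(355,330,392,380),marker=(303,122,316,146),beaker=(333,112,352,142),rack=(275,228,330,275)).items(): print(n,int(d[r[1]:r[3],r[0]:r[2]].sum()))
E
```

```text
20.7833 [ 0.46928983 -0.08260649  0.14377585] [-0.56583521 -0.38957677 -0.48078259]
ftop [341.5 178.7]
fseam [341.2 182.6]
fbot [340.8 190.8]
tabtop [351.6 171.2]
tabendtop [353.8 169. ]
tabbot [354.1 175.2]
341 now [47, 47, 47, 48, 47, 91, 144, 150, 150, 151, 151, 150, 150, 150, 150, 150, 151, 150, 150, 150, 151, 150, 150, 150, 107, 84, 81, 80, 96, 84, 81, 82, 81, 81, 82, 81, 67, 50, 48, 47] old [49, 90, 145, 152, 152, 151, 152, 151, 152, 152, 152, 152, 151, 152, 152, 152, 152, 152, 152, 152, 109, 84, 82, 81, 50, 32, 30, 77, 95, 84, 81, 81, 81, 81, 81, 81, 67, 51, 48, 48]
352 now [48, 48, 48, 47, 48, 48, 48, 48, 48, 48, 48, 47, 48, 47, 67, 141, 149, 150, 151, 110, 74, 52, 48, 48, 47, 49, 48, 48, 48, 48, 47, 48, 48, 48, 48, 48, 47, 48, 49, 47] old [47, 47, 48, 48, 48, 48, 47, 47, 47, 47, 140, 151, 152, 152, 114, 79, 52, 48, 48, 48, 47, 48, 46, 48, 47, 47, 47, 49, 48, 47, 49, 49, 48, 47, 48, 47, 47, 48, 47, 48]
jar 0
spoon 0
dish 0
flask 0
marker 0
beaker 200
rack 473
```

The lid is shut: its top edge is at row 179 against 178.7 predicted, with no dark gap at the seam. The jar, spoon, dish, flask and marker haven't moved. Handing in.

```bash
python3 -c "
from rig import manip
print(manip.sign_off())"
```

```text
the job is handed in; nothing more can be done
None
```

I handed in the job at 20.8 s: by my camera checks the bar is seated level in the pocket, the lid is shut and the boxes are stacked flat in the rack. The jar, spoon, dish, flask and marker are unmoved in the side view; I had no clear before-and-after comparison for the beaker, and no verdict came back.

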